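# Close the glue joint of a desk sign in a ratchet press and hold it

### The arm

A 6-joint arm with a two-finger parallel gripper is mounted at the origin on a cart in front of the work surface, level with it; the furniture and walls round the work are solid. World frame = base frame: x ahead of the robot, y to its left, z up, the work surface at z = 0. Lengths are in m, angles in degrees, forces in N, time in s.
With the tool pointing down it reaches from about 0.35 to 0.875 m from the base axis. Payload 4.2 kg.
Tool frame: the origin (TCP) lies between the finger pads; the fingertips stand 25 mm ahead of it and the grasp point (between the pads) lies 6 mm ahead of it (r.tips_ahead is the distance from the TCP to the fingertips, in m); z points along the fingers, y is the direction in which the jaws open and shut (so a half turn about z gives the same grasp; the last joint's range is limited). The gripper opens to 87 mm and grips with 3 to 60 N. Pads are 19 mm wide; open, the fingers measure 117 mm over their backs; the gripper's body (75 mm by 190 mm) begins 51 mm behind the grasp point.
Start: joints at [80.248, 22.042, 0.453, 0, -68.411, -14.817], TCP at [0.26, 0.568, 0.22] pointing down, gripper open.
Joint ranges: [-179.83, 179.83], [-69.29, 118.12], [-61.27, 80.66], [-181.25, 117.63], [-171.15, -9.14], [-177.46, 177.46]. Speed limits (degrees/s): [159.86, 159.86, 180, 180, 180, 180].

### API

Orientations are given as a 3x3 rotation matrix whose columns are the frame's x, y, z axes.
In Python, from station import r, vision, finish_job gives the robot as it stands.
- The arm moves only by the shell command python3 -m jog 'ROWS'. ROWS is a JSON object of lists of equal length, an entry for each row: "rot": the turn, a rotation vector about the world's x, y, z in degrees, a list of three; "delta_pos": the shift along the world's x, y, z in mm, a list of three; "grip": the opening in per cent of the stroke, from 0 (shut) to 100 (fully open). A call has 1 to 10 rows; each row shifts and turns the commanded pose from where the row before left it; what a row does not reach is not made up. A row lasts 1/12 s, in which the tool goes at most 41.7 mm and 7.16 degrees, less where a joint would pass 70% of its speed; a pose out of reach is approached as far as the arm can. A call with a gripper value outside its range is refused whole. The fingers move at their own pace and stop on an object; the grip force is fixed at half the most. Time passes only in rows, so rows that do not move let the fingers close. It gives the time, the measured TCP pose, the force and the opening at its end, in the units of the state.
- r.sense(): the state, without advancing time (a new reading comes with each control period).
- vision.capture(name): name is "scene" or "top" or "wrist"; returns a dict with "frame" (400x640x3 uint8, red, green, blue), "K" (3x3 intrinsics, pixels), "xyz" and "orientation" of the camera in the world. Camera axes: x right, y up, looking along -z (the intrinsics and any distortion apply to the point x, -y, -z); pixel columns grow to the right and rows downward; lengths in m; the calibration is good to about 2 mm. A picture is of the moment at which its call begins. There is no depth.
- finish_job(): hands the job in, once; it reports no verdict.
The state is a dict: "time_s": time; "joints": joint angles; "joint_velocities": joint speeds; "effort": joint torques, N m; "tcp_pos": TCP position; "ee_rot": TCP orientation; "wrist_force": force on the tool from outside, world axes, zero at the start; "moment": the same for the moment, N m; "gripper_width": opening from 0.0 (shut) to 1.0 (fully open).
Only numpy, scipy, OpenCV 4.12 (cv2) and the standard library are available. Lean on these libraries where they do the work, as an engineer would, in place of code of your own. Each camera call takes 0.05 s, during which the arm holds its last target. There are 200 camera calls.

### The job

The desk sign's foot has just been glued and both pieces lie loosely in the gluing press: swing the stop bar down until it rests in its forked catch, then pump the trigger against the handle until the sprung jaw has pushed foot and sign together against the bar and its springs give a little. Stop there, since one pump too many presses the springs nearly solid and spoils the glue line. Finish while still squeezing the trigger to hold that light pressure, and leave everything else on the desk alone.

Things in the scene. Friction and masses are not known exactly. Their poses are not given: they have to be found in the camera images.
- press: Gluing press, fixed. T-shaped plywood base, top 20 mm above the desk. Origin: on the desk under the base; x away from the robot, y left, z up, turned by its yaw. Press coordinates (mm) below are in this frame. Bed x -70..80, y -60..165, work lies between 10 mm high rails (inner faces x -52, 52). Head y -167..-60; bar tail to y -209. All but the raised stop bar is under 57 mm high.
- squeeze_mid (a point): Fixed point at press x -92, y -131.5, z 34: midway between the back (-y) face of the fixed black handle (x -134..-40, y -150..-130, z 20..48) and the trigger's front face when fully squeezed, each 18.5 mm away. Fingers closing along press y about this point work the trigger by shutting from 80 to 37 mm apart and opening. Only the desk is below handle and trigger.
- trigger_pad (a point): Middle of the trigger's front (+y) face, 48 mm from its pivot; moves with it. At rest at press x -92, y -98, z 34, 52 mm from the handle's back face. The trigger is a dark steel lever 12 mm thick, 24 mm high (z 22..46), reaching from the head towards the robot to x -119, beside the handle.
- trigger (a joint): Trigger angle, rad: 0 at rest, 0.31 fully squeezed to the handle (15 mm at the pad). Springs back with 1.5 to 2.3 N at the pad. Each full squeeze and full release (below 0.03) moves the bar on one tooth, 4.5 mm (the first 3 to 9 mm). A squeeze needs 3 to 4 N at the pad without load, about 6 N with the jaw springs giving 3 mm, 10 N with 7 mm.
- ram (a joint): Advance of the toothed bar that carries the jaw, m; grows towards the work (press +y); starts at 0.004 to 0.018. Foot, sign and closed stop bar all touch at about 0.032. A 2 N drag brake holds it, so when the trigger is let go the bar slides back until the springs push with less than that.
- jaw_plate (a joint): Compression of the two coil springs between bar and aluminium jaw plate, m: 0 free, 0.009 solid, 1.8 N per mm. The full squeeze that first presses the work gives about 3 mm, one more full pump 7 to 8 mm. With the trigger let go at most 1.2 mm remain.
- jaw_face (a point): Middle of the jaw plate's face that presses on the foot, at press x 0, z 34, y = -40 mm plus ram minus jaw_plate. The plate is 90 wide, 22 high, 10 mm thick.
- stop_bar (a joint): Stop bar angle, rad: 0 lying level in its catch, 1.57 would be upright, its end stop is at 1.45; starts at 1.15 to 1.42. Hinge line along press y through x 70, y 150, z 34; the bar comes over towards the robot as it closes. The stiff hinge keeps it where it is left above about 1.0; below that it falls by its own weight (0.12 kg). The catch is a fork at press x -72..-60, y 134..166, up to z 57.
- bar_grip (a point): Middle of the black grip at the stop bar's free end, 168 mm from the hinge line. The grip is 50 mm long, 16 mm thick along press y (the width to pinch), 22 mm high. At the start it is about 195 mm above the desk; closed it lies at press x -98, y 150, z 34, on the robot's side of the fork, with only the desk below.
- sign: Flat red wooden desk sign, 135 x 98 x 24 mm, 0.2 to 0.3 kg, loose, lying face up on the bed, length along press y. Origin: centre of its under edge, the 98 x 24 mm face towards foot and jaw; z points along its length away from the jaw, x down. Its far end is 2 to 6 mm short of the closed stop bar.
- foot: Dark wooden foot strip, 100 x 16 x 28 mm, 0.06 kg, loose, lying across the bed between sign and jaw, 2 to 10 mm from the sign. Origin: centre of its underside; x along its length (press x), y across it (16 mm), z up.
- glue_bottle: Bystander: plain white bottle with black cap, 42 mm across, 125 mm high, standing behind the bed. Origin: centre of its underside.
- clip_box: Bystander: open clear box of paper clips, 38 x 56 x 16 mm, in front of the bed between the trigger and the catch. Origin: centre of its underside.
- stapler: Bystander: red and black stapler, 36 x 152 x 41 mm, right of the press, near the robot. Origin: centre of its underside.
- tape_dispenser: Bystander: black tape dispenser, 51 x 121 x 75 mm, behind the stapler at the right. Origin: centre of its underside.
- mug: Bystander: green mug, 86 x 118 x 96 mm, far left. Origin: centre of its underside.
- calculator: Bystander: flat desk calculator, 135 x 82 x 14 mm, at the left near the robot. Origin: centre of its underside.
Things that resemble listed ones, but are neither listed nor needed, are in the scene too. There is more than one size of the sign; the job needs the largest. There is more than one size of the foot; the job needs the larger.

How it is judged (in metres and radians):
On the way, in this order (a step that is already met when the one before it is completed fails the run):
1. the stop bar rests in its catch while the jaw has not yet pressed the work (value of joint stop_bar below 0.04 rad and value of joint jaw_plate below 0.0015 m), for 0.2 s.
2. foot and sign are pressed together against the stop bar with the trigger squeezed (value of joint stop_bar below 0.04 rad and value of joint jaw_plate above 0.002 m and contact force between foot and sign above 2 N and value of joint trigger above 0.05 rad), for 0.2 s.
At the end, for the whole second after the job is handed in: Stop bar in its catch (0.04 rad); foot and sign flat on the bed, square, pressed together (over 2 N) against the bar (sign within 1.5 mm); jaw springs compressed 2 to 6.5 mm; the fingers still squeeze the trigger (over 1.5 N, beyond 0.05 rad); all at rest (all of step 2 and value of joint jaw_plate below 0.0065 m and contact force between the fingers and press above 1.5 N and angle between the y axis of foot and the z axis of sign, either way round below 0.04 rad and y of sign in the frame of press above 0.0065 m and z of sign in the frame of press below 0.035 m and z of foot in the frame of press below 0.023 m and angle between foot's own z axis and vertical below 0.06 rad and linear speed of each of sign, foot below 0.01 m/s); the arm keeps its last pose, push and grip.
It fails at once if the jaw springs are pressed nearly solid (7 mm): the glue is squeezed out (value of joint jaw_plate above 0.007 m).
It fails at once if another thing on the desk is pushed away (over 20 mm) (distance of any of glue_bottle, clip_box, stapler, tape_dispenser, mug, calculator from where it was at the start of the episode above 0.02 m).
It also fails if it takes over 59 s, if anything falls off the work surface, if the arm or the gripper's body presses on something with over 40 N, if the wrist force passes 120 N, or if a joint passes its speed limit or range.

## Working session

There is one attempt and no reset: what is moved stays moved. The work goes in short steps, Python scripts to look and compute and a shell command to move; the robot and the scene stay as the last step left them, time stands still between calls to the robot, and variables do not carry over. Pictures are saved under pics/ and viewed, about 8 in all and at most 12, crops included, and the job is handed in when it is done.

```bash
ls; mkdir -p pics
python3 - <<'E'
from station import r, vision
import cv2,numpy as np
for n in ("scene","top"):
    c=vision.capture(n); cv2.imwrite(f"pics/{n}0.png",c["frame"][:,:,::-1])
    print(n,c["K"],c["xyz"],c["orientation"],[k for k in c])
s=r.sense();print(s)
E
```

```text
pics
scene [[417.00112783   0.         312.37013388]
 [  0.         417.00112783 200.03225825]
 [  0.           0.           1.        ]] [-0.36835162  0.78908655  0.63711342] [[-0.62054685  0.3708761  -0.69092151]
 [-0.78403956 -0.30947318  0.53805977]
 [-0.01426817  0.87560109  0.48282414]] ['frame', 'K', 'xyz', 'orientation']
top [[427.58783658   0.         318.52049185]
 [  0.         427.58783658 191.64139049]
 [  0.           0.           1.        ]] [0.34258197 0.10864161 1.26278819] [[ 0.02232863  0.99447396 -0.10258158]
 [-0.99966239  0.0208452  -0.01551049]
 [-0.01328644  0.10289327  0.99460366]] ['frame', 'K', 'xyz', 'orientation']
{'time_s': 0.1, 'joints': array([ 8.02494991e+01,  2.20857407e+01,  3.86569164e-01, -2.49453971e-02,
       -6.84125484e+01, -1.48182453e+01]), 'joint_velocities': array([ 0.01046099, -0.05698072,  0.26014736,  0.17438844, -0.06066583,
       -0.02050943]), 'effort': array([-3.97695685e-04, -3.91689599e+01,  1.87936914e+01,  4.23197329e+00,
        1.35033115e-02, -6.84975294e-05]), 'tcp_pos': array([0.25960633, 0.56791763, 0.21866935]), 'ee_rot': array([[ 9.09396308e-01, -4.15930070e-01, -7.29214829e-04],
       [-4.15930695e-01, -9.09394427e-01, -1.85311745e-03],
       [ 1.07623369e-04,  1.98852100e-03, -9.99998017e-01]]), 'wrist_force': array([-0.93997754, -0.46806406,  0.27843365]), 'moment': array([ 0.02051892,  0.04287171, -0.0167888 ]), 'gripper_width': 1.0056526575293874}
```

View pics/top0.png

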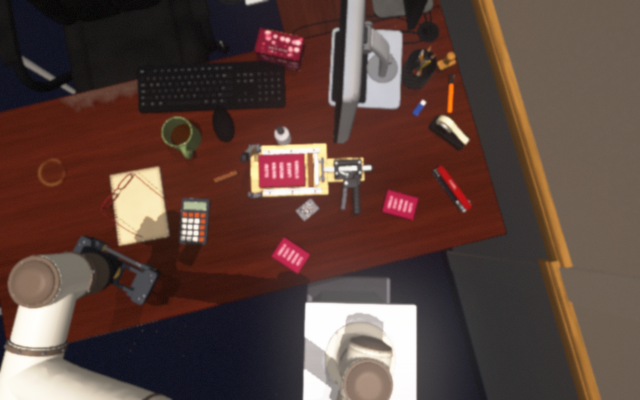

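View pics/scene0.png

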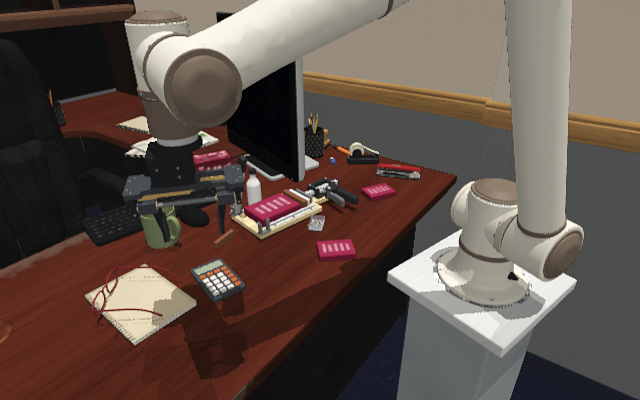

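The top view shows the press at about (250–370, 143–213), with its handle and trigger at (350, 195). The stop bar is at its left end, near (250, 155). The largest sign, with the four text lines, lies on the bed at (283, 170). The smaller red ones at (400, 205), (290, 255) and (280, 47) are decoys. I'll enlarge the press.

```bash
cat > h.py <<'E'
import numpy as np,cv2
from station import r,vision
def ray(c,u,v):
    K=c["K"];d=np.array([(u-K[0,2])/K[0,0],-(v-K[1,2])/K[1,1],-1.]);return np.array(c["orientation"])@d
def onz(c,u,v,z):
    d=ray(c,u,v);p=np.array(c["xyz"]);return p+d*(z-p[2])/d[2]
def proj(c,P):
    q=np.array(c["orientation"]).T@(np.array(P)-c["xyz"]);K=c["K"]
    return K[0,0]*q[0]/-q[2]+K[0,2],-K[1,1]*q[1]/-q[2]+K[1,2]
E
python3 - <<'E'
from h import *
c=vision.capture("top");f=c["frame"][:,:,::-1]
cv2.imwrite("pics/topc.png",cv2.resize(f[120:230,235:385],None,fx=5.3,fy=5.3,interpolation=cv2.INTER_CUBIC))
# bed plywood mask
h=cv2.cvtColor(np.ascontiguousarray(f),cv2.COLOR_BGR2HSV)
m=cv2.inRange(h,(14,40,130),(35,200,255));m[:, :240]=0;m[:,385:]=0;m[:130]=0;m[220:]=0
ys,xs=np.nonzero(m);print(len(xs),xs.min(),xs.max(),ys.min(),ys.max())
cn=cv2.convexHull(np.c_[xs,ys].astype(np.int32));print(cv2.approxPolyDP(cn,2,True).squeeze().tolist(),cv2.minAreaRect(cn))
m2=cv2.inRange(h,(165,120,80),(180,255,255))
for k in cv2.findContours(m2,0,2)[0]:
    if cv2.contourArea(k)>150:
        q=cv2.minAreaRect(k);print(q,onz(c,*q[0],.044))
E
```

```text
1680 250 364 143 196
[[364, 180], [327, 194], [262, 196], [251, 192], [250, 157], [261, 145], [325, 143], [362, 157]] ((306.708251953125, 169.12191772460938), (52.18644332885742, 114.36602783203125), 87.87889862060547)
((290.38458251953125, 254.92306518554688), (33.282012939453125, 25.51620864868164), 33.6900634765625) [0.28693482 0.20311042 0.044     ]
((399.7769470214844, 204.48460388183594), (33.85443878173828, 24.733034133911133), 15.255118370056152) [ 0.43635247 -0.1047044   0.044     ]
((281.5072937011719, 170.24220275878906), (31.652137756347656, 44.49472427368164), 88.26429748535156) [0.52807981 0.23577005 0.044     ]
((278.85406494140625, 45.92432403564453), (47.100704193115234, 29.84084129333496), 8.972625732421875) [0.90143729 0.25534658 0.044     ]
```

View pics/topc.png

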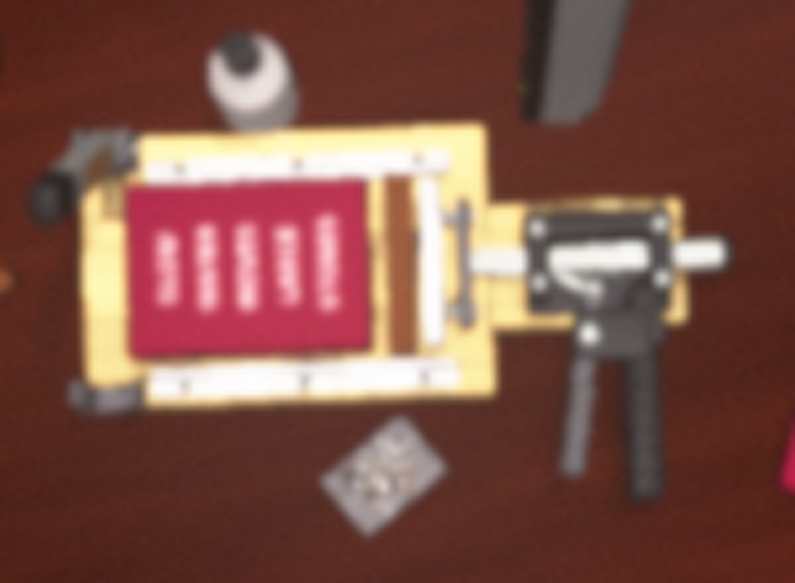

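The crop shows the sign on the bed, the brown foot at crop (400, 265) and the jaw at (430, 262). The trigger is at (577, 410), left of the handle at (645, 430). The raised bar's grip is at (45, 198), the fork at (105, 395) and the clip box at (383, 477). Next I fit the press pose from the base corners.

```bash
cat >> h.py <<'E'
def fit2(P,W):
    P=np.array(P,float);W=np.array(W,float);a=P-P.mean(0);b=W-W.mean(0)
    t=np.arctan2((a[:,0]*b[:,1]-a[:,1]*b[:,0]).sum(),(a*b).sum())
    R=np.array([[np.cos(t),-np.sin(t)],[np.sin(t),np.cos(t)]]);o=W.mean(0)-R@P.mean(0)
    return t,o,R,W-(P@R.T+o)
E
python3 - <<'E'
from h import *
c=vision.capture("top")
cr=lambda u,v:(235+(u+.5)/5.3-.5,120+(v+.5)/5.3-.5)
obs=[((.080,-.060),(486,124)),((-.070,-.060),(496,397)),((0,-.167),(685.5,260)),((-.070,.165),(86,408)),((0,.165),(81,278))]
W=[onz(c,*cr(*q),.02)[:2] for _,q in obs]
t,o,R,e=fit2([p for p,_ in obs],W)
print("yaw",np.degrees(t),"o",o,"\nres mm",np.round(e*1000,1))
T=lambda x,y:np.round(R@[x,y]+o,4)
print("mid",T(-.092,-.1315),"pad",T(-.092,-.098),"gripclosed",T(-.098,.150),"hinge",T(.07,.15))
g=R.T@(onz(c,*cr(45,198),.195)[:2]-o);print("grip in press",g)
for n,(u,v) in dict(trig=(575,465),handle=(648,490)).items(): print(n,R.T@(onz(c,*cr(u,v),.046)[:2]-o))
cc=vision.capture("scene");f=cc["frame"][:,:,::-1]
cv2.imwrite("pics/sc1.png",cv2.resize(f[140:260,190:390],None,fx=4,fy=4,interpolation=cv2.INTER_CUBIC))
for th in (1.15,1.25,1.35,1.42):
    p=T(.07-.168*np.cos(th),.15); print(th,p,.034+.168*np.sin(th),proj(c,[*p,.034+.168*np.sin(th)]),proj(cc,[*p,.034+.168*np.sin(th)]))
E
```

```text
yaw 3.0121489764301086 o [0.53177755 0.16427814] 
res mm [[ 1.  -0.3]
 [-2.1 -1. ]
 [ 0.8 -1.2]
 [-1.1  0.3]
 [ 1.4  2.2]]
mid [0.4468 0.0281] pad [0.4451 0.0616] gripclosed [0.426  0.3089] hinge [0.5938 0.3177]
grip in press [0.01351851 0.1539298 ]
trig [-0.11265032 -0.10183941]
handle [-0.12729398 -0.1404764 ]
1.15 [0.5253 0.3141] 0.18734434196376754 (np.float64(245.26125717351118), np.float64(162.13123912252297)) (np.float64(245.15296530176704), np.float64(167.66766974547716))
1.25 [0.5409 0.315 ] 0.1934294160517385 (np.float64(244.71352846737045), np.float64(155.65528980746183)) (np.float64(241.62432104864868), np.float64(163.7677940491473))
1.35 [0.5571 0.3158] 0.19792152411487873 (np.float64(244.32712150789223), np.float64(149.02088724577158)) (np.float64(238.12346625934066), np.float64(160.39499718651223))
1.42 [0.5686 0.3164] 0.20009349615908892 (np.float64(244.11383248964427), np.float64(144.3757532553248)) (np.float64(235.69978221762415), np.float64(158.38764369722873))
```

View pics/sc1.png

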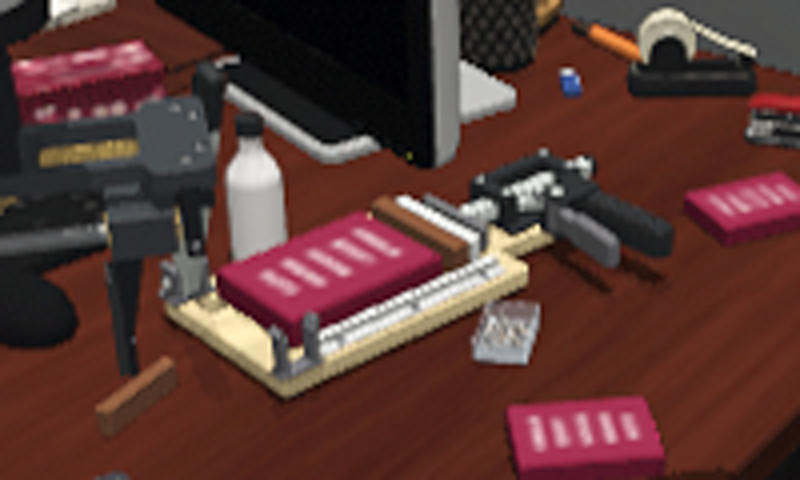

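The press pose fits at yaw 3.0°, origin (0.532, 0.164), with residuals of about 2 mm. The bar is at about 1.22 rad, with its grip at about (0.536, 0.315, 0.192). I'll go above and behind the bar with the fingers shut, jaw axis along press y, and push it towards the robot.

```bash
python3 -m jog '{"delta_pos":[[0,0,25],[0,0,25],[20,-15,0],[20,-15,0],[20,-15,0],[20,-15,0],[20,-15,0],[20,-15,0],[20,-15,0],[20,-15,0]],"rot":[[0,0,0],[0,0,0],[0,0,3.5],[0,0,3.5],[0,0,3.5],[0,0,3.5],[0,0,3.5],[0,0,3.5],[0,0,3.5],[0,0,3.1]],"grip":[0,0,0,0,0,0,0,0,0,0]}'
python3 -m jog '{"delta_pos":[[20,-16,0],[20,-16,0],[20,-16,0],[20,-16,0],[20,-16,0],[20,-16,0],[20,-16,0],[20,-16,0],[9,-3,0],[0,0,0]],"rot":[[0,0,0],[0,0,0],[0,0,0],[0,0,0],[0,0,0],[0,0,0],[0,0,0],[0,0,0],[0,0,0],[0,0,0]],"grip":[0,0,0,0,0,0,0,0,0,0]}'
python3 - <<'E'
from h import *
c=vision.capture("wrist");cv2.imwrite("pics/w1.png",c["frame"][:,:,::-1]);print(c["xyz"],r.sense()["ee_rot"])
E
```

```text
time_s: 1.08
tcp_pos: [0.4206, 0.4475, 0.2695]
ee_rot: [[0.998, 0.056, -0.0], [0.056, -0.998, -0.0], [-0.0, 0.0, -1.0]]
wrist_force: [-0.2, -0.7, 0.1]
gripper_width: 0.326
time_s: 1.92
tcp_pos: [0.5903, 0.3161, 0.2688]
ee_rot: [[0.999, 0.05, -0.001], [0.05, -0.999, -0.001], [-0.001, 0.001, -1.0]]
wrist_force: [-0.1, 0.0, -0.4]
gripper_width: 0.007
[0.66538582 0.32033324 0.43390773] [[ 9.98687970e-01  5.11981829e-02 -1.04121552e-03]
 [ 5.11977862e-02 -9.98688452e-01 -4.04192086e-04]
 [-1.06054382e-03  3.50353845e-04 -9.99999376e-01]]
```

View pics/w1.png

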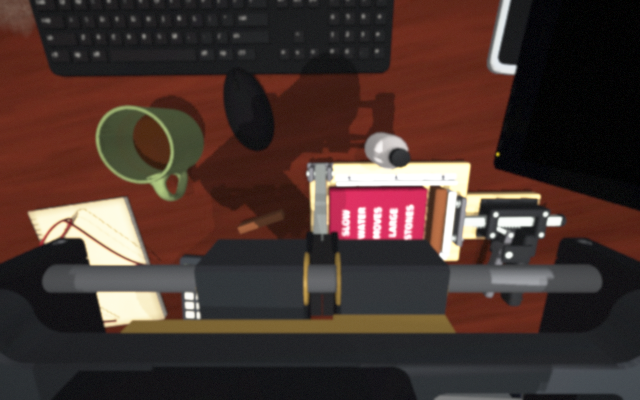

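The wrist view shows the bar at about (320, 200), in line with the shut fingers at column 322 and ahead of them on the robot side. I lower behind the bar and push.

```bash
python3 -m jog '{"delta_pos":[[0,0,-20],[0,0,-20],[0,0,-20],[0,0,-18],[0,0,0],[-10,0,0],[-10,0,0],[-10,0,0],[-10,0,0],[-10,0,0]],"rot":[[0,0,0],[0,0,0],[0,0,0],[0,0,0],[0,0,0],[0,0,0],[0,0,0],[0,0,0],[0,0,0],[0,0,0]],"grip":[0,0,0,0,0,0,0,0,0,0]}'
python3 -m jog '{"delta_pos":[[-10,0,0],[-10,0,0],[-10,0,0],[-10,0,0],[-10,0,0],[-10,0,0],[-10,0,0],[0,0,0],[0,0,0],[0,0,0]],"rot":[[0,0,0],[0,0,0],[0,0,0],[0,0,0],[0,0,0],[0,0,0],[0,0,0],[0,0,0],[0,0,0],[0,0,0]],"grip":[0,0,0,0,0,0,0,0,0,0]}'
python3 - <<'E'
from h import *
c=vision.capture("scene");cv2.imwrite("pics/sc2.png",cv2.resize(c["frame"][120:270,190:390,::-1],None,fx=4,fy=4,interpolation=cv2.INTER_CUBIC))
E
```

```text
time_s: 2.8
tcp_pos: [0.5378, 0.3178, 0.1931]
ee_rot: [[0.999, 0.053, 0.002], [0.053, -0.999, 0.002], [0.002, -0.002, -1.0]]
wrist_force: [0.3, -0.1, 0.1]
gripper_width: 0.008
time_s: 3.63
tcp_pos: [0.4691, 0.3176, 0.1918]
ee_rot: [[0.999, 0.053, 0.0], [0.053, -0.999, 0.0], [0.001, -0.0, -1.0]]
wrist_force: [1.7, 0.4, 0.5]
gripper_width: 0.004
```

View pics/sc2.png

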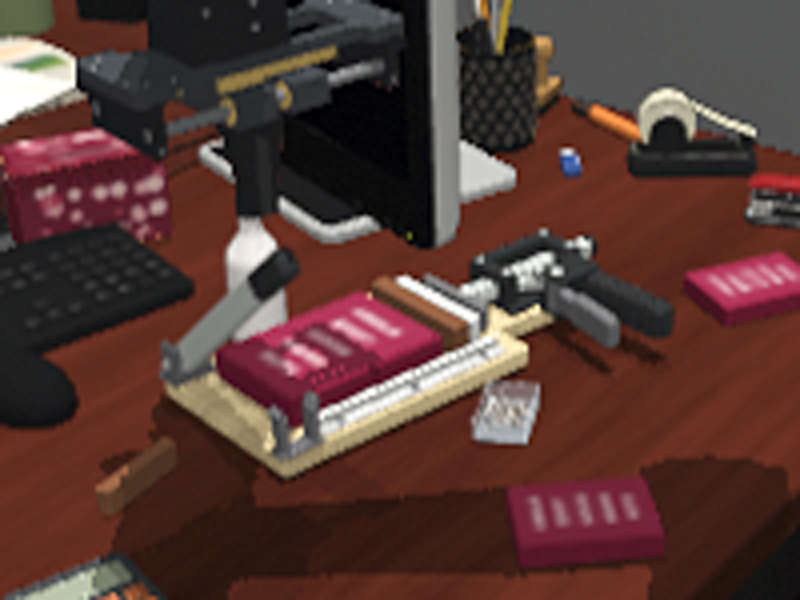

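The bar has left the fingers and is part way down, with its grip at crop (275, 275). I wait and see whether it keeps falling.

```bash
python3 -m jog '{"delta_pos":[[0,0,10],[0,0,0],[0,0,0],[0,0,0],[0,0,0],[0,0,0],[0,0,0],[0,0,0]],"rot":[[0,0,0],[0,0,0],[0,0,0],[0,0,0],[0,0,0],[0,0,0],[0,0,0],[0,0,0]],"grip":[0,0,0,0,0,0,0,0]}'
python3 - <<'E'
from h import *
c=vision.capture("scene");cv2.imwrite("pics/sc3.png",cv2.resize(c["frame"][120:270,190:390,::-1],None,fx=4,fy=4,interpolation=cv2.INTER_CUBIC))
E
```

```text
time_s: 4.35
tcp_pos: [0.4688, 0.3173, 0.2015]
ee_rot: [[0.999, 0.053, -0.0], [0.053, -0.999, -0.0], [-0.0, 0.0, -1.0]]
wrist_force: [0.3, 0.5, 0.5]
gripper_width: 0.003
```

View pics/sc3.png

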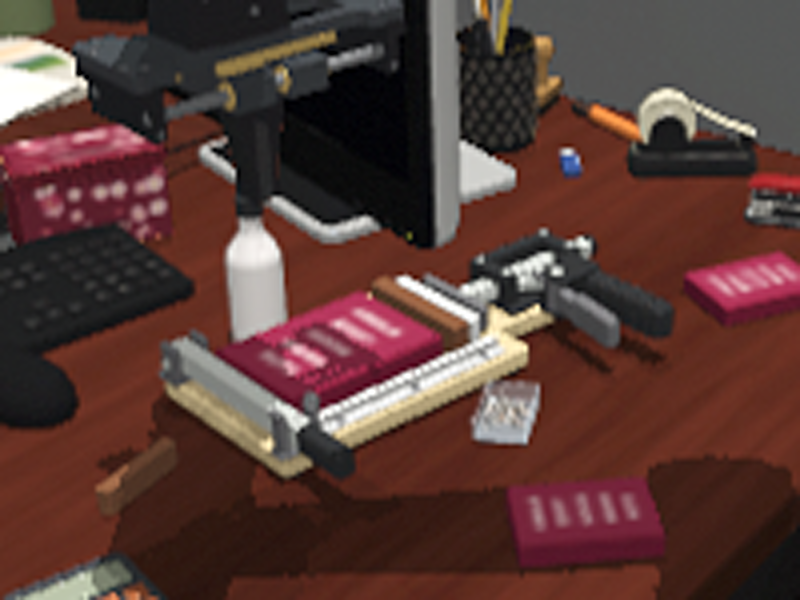

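The bar lies in its fork, with the grip end at crop (345, 462). I check that by projection and move above squeeze_mid with the gripper open.

```bash
python3 -m jog '{"delta_pos":[[-2,-32,0],[-2,-32,0],[-2,-32,0],[-2,-32,0],[-2,-32,0],[-2,-32,0],[-3,-32,0],[-3,-32,0],[-4,-33,0],[0,0,0]],"rot":[[0,0,0],[0,0,0],[0,0,0],[0,0,0],[0,0,0],[0,0,0],[0,0,0],[0,0,0],[0,0,0],[0,0,0]],"grip":[100,100,100,100,100,100,100,100,100,100]}'
python3 -m jog '{"delta_pos":[[0,0,-20],[0,0,-20],[0,0,-20],[0,0,-20],[0,0,0]],"rot":[[0,0,0],[0,0,0],[0,0,0],[0,0,0],[0,0,0]],"grip":[100,100,100,100,100]}'
python3 - <<'E'
from h import *
o=np.array([.53178,.16428]);t=np.radians(3.012);R=np.array([[np.cos(t),-np.sin(t)],[np.sin(t),np.cos(t)]])
s=vision.capture("scene")
for a in (0,.05,.1,.2):
    p=R@[.07-.193*np.cos(a),.15]+o;u,v=proj(s,[*p,.034+.193*np.sin(a)]);print(a,(u-190)*4,(v-120)*4)
c=vision.capture("wrist");f=c["frame"][:,:,::-1]
cv2.imwrite("pics/w2.png",f);print(c["xyz"],c["orientation"],c["K"])
for n,p in dict(mid=(-.092,-.1315,.048),handleend=(-.134,-.140,.048),pad=(-.092,-.098,.046),tend=(-.119,-.098,.046),bed=(-.07,-.06,.02)).items(): print(n,proj(c,[*(R@p[:2]+o),p[2]]))
E
```

```text
time_s: 5.23
tcp_pos: [0.4452, 0.0246, 0.2016]
ee_rot: [[0.999, 0.048, -0.001], [0.048, -0.999, -0.001], [-0.001, 0.001, -1.0]]
wrist_force: [0.2, -0.5, -0.1]
gripper_width: 0.683
time_s: 5.65
tcp_pos: [0.4442, 0.0277, 0.1184]
ee_rot: [[0.999, 0.052, -0.007], [0.052, -0.999, -0.002], [-0.008, 0.002, -1.0]]
wrist_force: [-0.0, -0.1, -0.3]
gripper_width: 0.984
0 348.6253801803018 464.6295391195283
0.05 347.57747507686327 452.024275043304
0.1 346.070449798103 439.04427721222214
0.2 341.6804801052408 412.1242853767427
[0.52127743 0.03274792 0.28518783] [[ 5.22722484e-02  9.59655914e-01  2.76275476e-01]
 [-9.98632871e-01  5.02332105e-02  1.44572656e-02]
 [-4.20367351e-06 -2.76653486e-01  9.60969744e-01]] [[297.46868831   0.         321.75865609]
 [  0.         297.46868831 202.10001901]
 [  0.           0.           1.        ]]
mid (np.float64(322.62372654879283), np.float64(209.3639806473255))
handleend (np.float64(332.31614425865865), np.float64(255.1809058642435))
pad (np.float64(282.8347995350538), np.float64(208.66149984778846))
tend (np.float64(283.97039586194404), np.float64(238.39120493542774))
bed (np.float64(243.5993937649465), np.float64(176.92506958878))
```

View pics/w2.png

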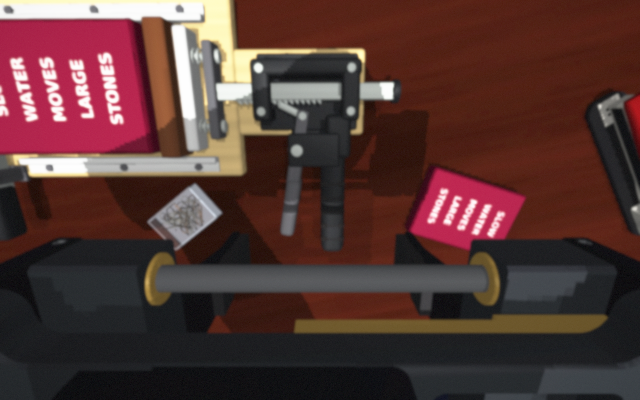

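The wrist view shows the handle at (332, 200–247) and the trigger at (292, 160–235), matching the projections to a few px. The jaw plate is at (187, 88), the springs and crossbar at (212, 88), and the clip box is clear at (185, 217). The projected bar end at angle 0 also matches, so the bar is seated. Now I lower around the handle and trigger.

```bash
python3 -m jog '{"delta_pos":[[1,0,-16],[1,0,-16],[0,0,-16],[0,0,-16],[0,0,-13],[0,0,0],[0,0,0]],"rot":[[0,0,0],[0,0,0],[0,0,0],[0,0,0],[0,0,0],[0,0,0],[0,0,0]],"grip":[100,100,100,100,100,100,100]}'
cat >> h.py <<'E'
O=np.array([.53178,.16428]);_t=np.radians(3.012);RP=np.array([[np.cos(_t),-np.sin(_t)],[np.sin(_t),np.cos(_t)]])
def strip(name,n=1):
    """rectified view of the press at z=34 mm: 4 px/mm, cols = press y from 20 (left) to -60, rows = x 30..-30"""
    c=vision.capture(name)
    pp=[(.055,.02),(.055,-.22),(-.055,-.22),(-.055,.02)]
    src=np.float32([proj(c,[*(RP@p+O),.034]) for p in pp]);dst=np.float32([[0,0],[720,0],[720,330],[0,330]])
    return cv2.warpPerspective(c["frame"][:,:,::-1],cv2.getPerspectiveTransform(src,dst),(720,330),flags=cv2.INTER_CUBIC),c
E
python3 - <<'E'
from h import *
i,c=strip("wrist");j,_=strip("top")
cv2.imwrite("pics/st0.png",np.vstack([i,cv2.resize(j,(720,270))]));print(r.sense()["tcp_pos"])
E
```

```text
time_s: 6.33
tcp_pos: [0.4498, 0.0288, 0.0456]
ee_rot: [[0.999, 0.054, 0.001], [0.054, -0.999, 0.0], [0.001, -0.0, -1.0]]
wrist_force: [1.2, 0.2, 0.2]
gripper_width: 1.003
[0.45020942 0.02900743 0.04613551]
```

View pics/st0.png

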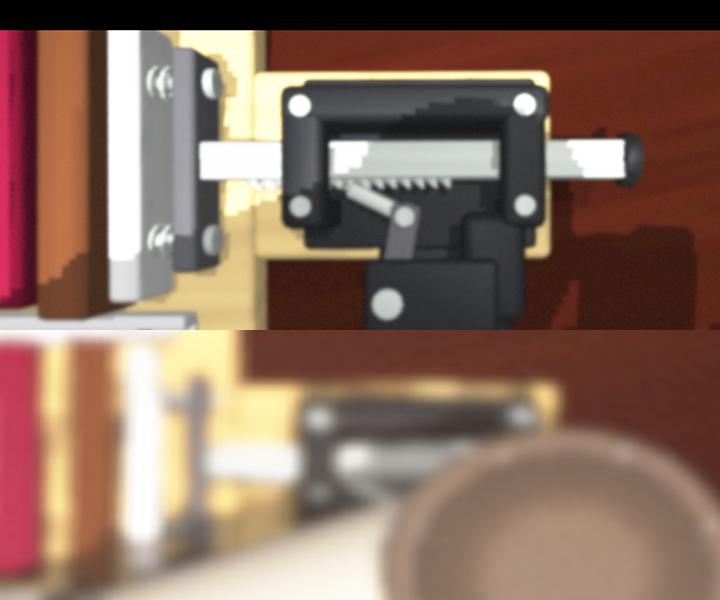

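The rectified wrist view (3 px/mm) shows the foot at columns 38–105, the jaw plate at 109–172, the crossbar at 175–222 and the tail cap at 630. Jaw and crossbar can be tracked there by template matching. First pump.

```bash
cat > track.py <<'E'
from h import *
ref=cv2.imread("pics/st0.png")[:330]
i,c=strip("wrist")
def m(x0,x1,y0,y1,back=110):
    a=max(0,x0-back);R=cv2.matchTemplate(i[y0-5:y1+5,a:x1+12],ref[y0:y1,x0:x1],cv2.TM_CCOEFF_NORMED)
    _,s,_,(x,y)=cv2.minMaxLoc(R);d=0
    if 0<x<R.shape[1]-1: l,k,n=R[y,x-1:x+2];d=(l-n)/(2*(l-2*k+n))
    return round((x0-a-x-d)/3,2),round(s,2)
j=m(102,145,100,220);b=m(178,222,55,110);b2=m(178,222,215,265);t=m(590,645,135,185)
s=r.sense();print("jaw",j,"cross",b,b2,"tail",t,"comp(tail-jaw)",round(t[0]-j[0],2),"w",round(s["gripper_width"]*87,1),"tcp",s["tcp_pos"].round(4),"F",s["wrist_force"].round(1))
g=cv2.cvtColor(i,cv2.COLOR_BGR2HSV)[90:230];red=((g[...,0]>165)&(g[...,1]>150)&(g[...,2]>120)).mean(0)
e=np.nonzero(red[:250]>.5)[0];print("sign edge col",e.max() if len(e) else None)
cv2.imwrite("pics/last.png",i)
E
python3 track.py
python3 -m jog '{"delta_pos":[[0,0,0],[0,0,0],[0,0,0],[0,0,0],[0,0,0],[0,0,0],[0,0,0],[0,0,0],[0,0,0],[0,0,0]],"rot":[[0,0,0],[0,0,0],[0,0,0],[0,0,0],[0,0,0],[0,0,0],[0,0,0],[0,0,0],[0,0,0],[0,0,0]],"grip":[80,70,60,50,40,40,40,40,40,40]}'
python3 track.py
```

```text
jaw (np.float32(-0.18), 0.99) cross (np.float32(-0.11), 0.99) (np.float32(-0.13), 1.0) tail (np.float32(0.01), 1.0) comp(tail-jaw) 0.19 w 87.0 tcp [0.4501 0.029  0.0461] F [ 0.5 -0.8  0.8]
sign edge col 21
time_s: 7.32
tcp_pos: [0.4487, 0.0278, 0.0446]
ee_rot: [[0.999, 0.054, -0.001], [0.054, -0.999, -0.001], [-0.001, 0.001, -1.0]]
wrist_force: [2.3, -7.7, -0.4]
gripper_width: 0.417
jaw (np.float32(-0.06), 1.0) cross (np.float32(-0.07), 0.99) (np.float32(-0.13), 0.99) tail (np.float32(0.04), 1.0) comp(tail-jaw) 0.1 w 35.9 tcp [0.4487 0.0276 0.0446] F [ 1.7 -5.8 -0.7]
sign edge col 20
```

The width reached 36 mm but the bar did not move, so I look.

Run:
```python
from h import *
c=vision.capture("wrist");f=c["frame"][:,:,::-1]
cv2.imwrite("pics/w3.png",cv2.resize(f[100:400,120:520],None,fx=2,fy=2,interpolation=cv2.INTER_CUBIC))
for n,p in dict(pad=(-.092,-.098,.046),tend=(-.119,-.098,.046),handback=(-.11,-.150,.048),squeezedpad=(-.092,-.113,.046)).items():
  u,v=proj(c,[*(RP@p[:2]+O),p[2]]);print(n,(u-120)*2,(v-100)*2)
```

```text
pad 292.09163313713645 301.941417439234
tend 296.4879513462299 381.16633395539895
handback 464.3242299943445 358.9202378222883
squeezedpad 342.07395238601043 301.95858589841924
```

View pics/w3.png

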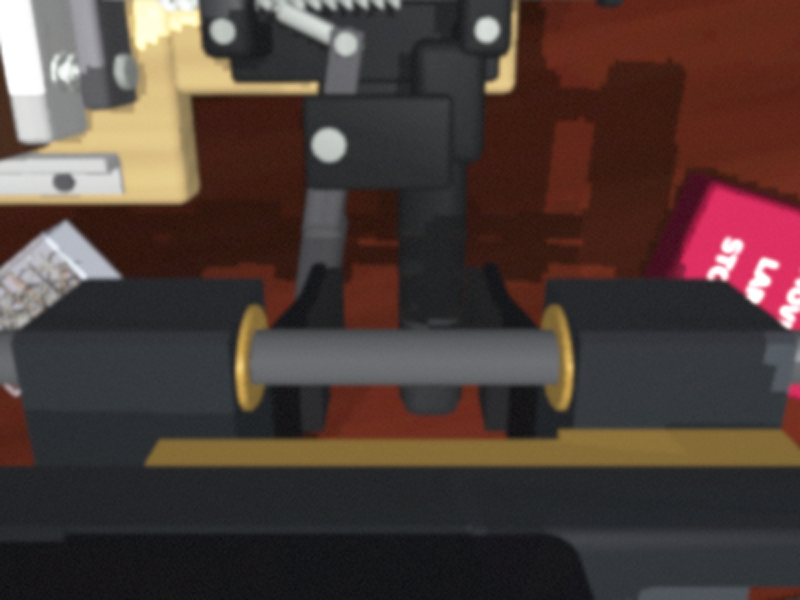

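```bash
python3 track.py
python3 - <<'E'
from h import *
def sc():
    f=vision.capture("scene")["frame"][:,:,::-1];return cv2.resize(f[165:225,285:385],(800,480),interpolation=cv2.INTER_CUBIC)[:, 0:800]
def wr():
    f=vision.capture("wrist")["frame"][:,:,::-1];return f[100:330,190:450]
np.save("pics/a.npy",sc());np.save("pics/aw.npy",wr());print(r.tips_ahead)
E
python3 -m jog '{"delta_pos":[[0,0,0],[0,0,0],[0,0,0],[0,0,0],[0,0,0],[0,0,0],[0,0,0],[0,0,0]],"rot":[[0,0,0],[0,0,0],[0,0,0],[0,0,0],[0,0,0],[0,0,0],[0,0,0],[0,0,0]],"grip":[100,100,100,100,100,100,100,100]}'
python3 track.py
python3 - <<'E'
from h import *
f=vision.capture("scene")["frame"][:,:,::-1];b=cv2.resize(f[165:225,285:385],(400,300),interpolation=cv2.INTER_CUBIC)
w=vision.capture("wrist")["frame"][:,:,::-1][100:330,190:450]
a=cv2.resize(np.load("pics/a.npy"),(400,300));aw=np.load("pics/aw.npy")
z=lambda q:cv2.resize(q,(340,300),interpolation=cv2.INTER_CUBIC)
cv2.imwrite("pics/cmp.png",np.vstack([np.hstack([a,z(aw)]),np.hstack([b,z(w)])]))
E
```

```text
jaw (np.float32(-0.03), 1.0) cross (np.float32(-0.08), 0.99) (np.float32(-0.13), 0.99) tail (np.float32(0.01), 1.0) comp(tail-jaw) 0.04 w 35.6 tcp [0.4487 0.0273 0.0446] F [ 2.  -6.7 -0.6]
sign edge col 21
0.025
time_s: 8.23
tcp_pos: [0.4488, 0.0285, 0.0447]
ee_rot: [[0.999, 0.053, 0.0], [0.053, -0.999, 0.0], [0.0, -0.0, -1.0]]
wrist_force: [0.3, 0.7, -0.0]
gripper_width: 0.921
jaw (np.float32(-0.1), 1.0) cross (np.float32(-0.07), 1.0) (np.float32(-0.13), 0.99) tail (np.float32(-0.03), 1.0) comp(tail-jaw) 0.07 w 83.2 tcp [0.4488 0.0285 0.0446] F [ 0.3 -0.1 -0.1]
sign edge col 21
```

View pics/cmp.png

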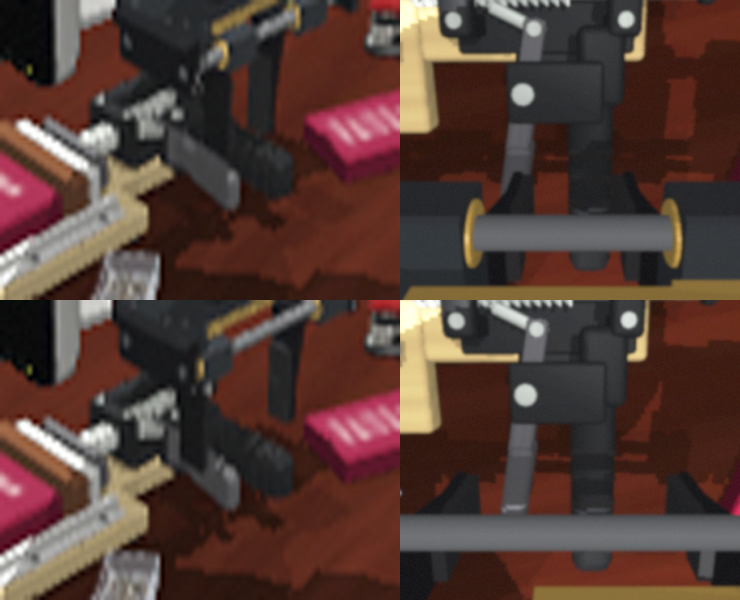

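Run:
```python
from h import *
c=vision.capture("scene");s=r.sense();print(s["tcp_pos"],s["gripper_width"],RP.T@(s["tcp_pos"][:2]-O))
def q(p): 
    u,v=proj(c,[*(RP@np.array(p[:2])+O),p[2]]);return round((u-285)*4),round((v-165)*5)
for n,p in dict(trig_tip_top=(-.119,-.098,.046),trig_tip_bot=(-.119,-.098,.022),hand_end=(-.134,-.13,.048)).items(): print(n,q(p))
for y in (-.090,-.075):
  for z in (.02,.03,.045,.06): print("open tip",y,z,q((-.0995,y,z)),q((-.0805,y,z)))
for z in (.02,.045,.06): print("closed tip",z,q((-.0995,-.1,z)),q((-.0995,-.114,z)))
```

```text
[0.44883222 0.02842271 0.04465186] 0.9910401585889431 [-0.08997183 -0.13131111]
trig_tip_top (235, 176)
trig_tip_bot (234, 211)
hand_end (280, 164)
open tip -0.09 0.02 (208, 207) (190, 195)
open tip -0.09 0.03 (208, 192) (190, 181)
open tip -0.09 0.045 (209, 170) (191, 159)
open tip -0.09 0.06 (209, 148) (191, 136)
open tip -0.075 0.02 (194, 215) (176, 204)
open tip -0.075 0.03 (194, 201) (176, 189)
open tip -0.075 0.045 (194, 178) (176, 167)
open tip -0.075 0.06 (194, 156) (176, 145)
closed tip 0.02 (218, 201) (231, 193)
closed tip 0.045 (218, 164) (232, 157)
closed tip 0.06 (219, 142) (232, 135)
```

Run:
```python
from h import *
c=vision.capture("scene")
def q(p,w=0): 
    P=[*(RP@np.array(p[:2])+O),p[2]];u,v=proj(c,P);return round((u-285)*4),round((v-165)*5)
for z in (0,.02,.03,.045,.06): print("right open",z,[q((x,-.1315-.0435+d,z)) for x in(-.0995,-.0805) for d in (0,-.015)])
for z in (.02,.03,.045,.06): print("right closed",z,[q((x,-.1315-.018+d,z)) for x in(-.0995,-.0805) for d in (0,-.015)])
f=c["frame"];g=f[165:225,285:385]
# vertical profile of image through right finger (crop col 283/4)
for cc in (69,71,73): print(cc,[tuple(int(k) for k in g[rr,cc]) for rr in range(14,34,1)])
```

```text
right open 0 [(286, 189), (299, 181), (268, 178), (281, 170)]
right open 0.02 [(287, 160), (300, 153), (269, 150), (282, 142)]
right open 0.03 [(287, 146), (301, 138), (269, 136), (283, 128)]
right open 0.045 [(288, 125), (301, 117), (270, 114), (283, 107)]
right open 0.06 [(289, 103), (302, 95), (271, 93), (284, 85)]
right closed 0.02 [(264, 174), (277, 166), (246, 163), (260, 155)]
right closed 0.03 [(264, 160), (278, 152), (246, 149), (260, 141)]
right closed 0.045 [(265, 138), (278, 130), (247, 127), (261, 120)]
right closed 0.06 [(265, 116), (279, 108), (247, 105), (261, 98)]
69 [(36, 36, 38), (40, 41, 43), (42, 43, 43), (39, 38, 38), (38, 36, 38), (36, 36, 36), (37, 37, 37), (36, 37, 38), (36, 37, 39), (65, 37, 33), (85, 38, 27), (87, 38, 27), (73, 32, 23), (52, 26, 18), (50, 24, 18), (56, 49, 47), (61, 63, 64), (56, 56, 58), (51, 53, 54), (49, 49, 51)]
71 [(37, 36, 37), (36, 36, 36), (39, 40, 41), (37, 38, 38), (38, 37, 38), (37, 37, 38), (38, 37, 38), (38, 37, 38), (38, 38, 38), (35, 38, 39), (64, 37, 35), (86, 37, 28), (88, 39, 28), (74, 32, 23), (51, 24, 17), (48, 25, 22), (47, 42, 42), (51, 53, 54), (47, 48, 50), (40, 41, 43)]
73 [(28, 30, 32), (29, 30, 33), (29, 29, 31), (31, 29, 31), (32, 28, 30), (31, 26, 27), (31, 22, 24), (32, 25, 26), (31, 25, 26), (46, 27, 27), (75, 35, 28), (87, 38, 28), (86, 38, 28), (86, 39, 28), (72, 33, 24), (52, 26, 16), (56, 26, 17), (53, 28, 21), (43, 31, 28), (44, 32, 29)]
```

Both fingertips appear at z ≈ 45 mm in the scene picture: the open right finger ends at crop row 120, where 20 mm height would give about 150. So the fingers closed over the top of the trigger, although the reported TCP puts the tips at 20 mm. I lower carefully and compare the tip height in the picture.

```bash
python3 -m jog '{"delta_pos":[[0,0,-5],[0,0,-5],[0,0,-4],[0,0,0],[0,0,0]],"rot":[[0,0,0],[0,0,0],[0,0,0],[0,0,0],[0,0,0]],"grip":[100,100,100,100,100]}'
python3 - <<'E'
from h import *
c=vision.capture("scene");g=c["frame"][165:225,285:385]
print(r.sense()["wrist_force"])
for cc in (69,71,73,75): print(cc,[tuple(int(k) for k in g[rr,cc]) for rr in range(18,36,1)])
E
```

```text
time_s: 8.9
tcp_pos: [0.4485, 0.0282, 0.0301]
ee_rot: [[0.999, 0.053, -0.001], [0.053, -0.999, -0.001], [-0.001, 0.0, -1.0]]
wrist_force: [-0.2, 0.8, 0.2]
gripper_width: 1.003
[-8.43717902e-01 -3.25123697e-01 -4.58352999e-04]
69 [(35, 37, 37), (37, 38, 39), (39, 39, 40), (37, 37, 37), (36, 35, 36), (38, 36, 37), (37, 37, 37), (37, 37, 38), (36, 36, 36), (44, 33, 32), (50, 28, 22), (57, 49, 47), (58, 58, 60), (51, 52, 54), (53, 54, 56), (50, 50, 51), (36, 37, 38), (34, 34, 37)]
71 [(38, 38, 38), (37, 37, 38), (39, 38, 39), (38, 38, 38), (38, 38, 38), (40, 39, 39), (38, 37, 38), (38, 37, 39), (37, 38, 38), (37, 38, 39), (43, 33, 32), (47, 26, 23), (48, 42, 42), (51, 53, 55), (46, 48, 49), (39, 40, 42), (35, 35, 37), (34, 36, 36)]
73 [(29, 31, 34), (30, 31, 33), (30, 31, 31), (29, 28, 29), (31, 29, 30), (31, 29, 31), (33, 28, 29), (34, 26, 28), (31, 24, 26), (37, 26, 25), (48, 27, 22), (55, 26, 19), (57, 26, 16), (55, 31, 23), (42, 30, 26), (41, 30, 27), (41, 27, 23), (38, 24, 21)]
75 [(85, 40, 27), (93, 43, 28), (90, 39, 27), (86, 36, 27), (85, 36, 27), (89, 36, 28), (89, 37, 30), (85, 37, 27), (86, 38, 29), (73, 32, 24), (55, 26, 17), (57, 28, 17), (57, 27, 17), (59, 29, 19), (60, 29, 19), (61, 29, 19), (57, 28, 20), (47, 22, 14)]
```

The tips now appear at about 32 mm with TCP at 30 mm, so they are visibly about 20 mm higher than specified. I continue in small steps and watch the force, since the desk would show as +z.

```bash
python3 -m jog '{"delta_pos":[[0,0,-2],[0,0,-2],[0,0,0],[0,0,0]],"rot":[[0,0,0],[0,0,0],[0,0,0],[0,0,0]],"grip":[100,100,100,100]}'
python3 - <<'E'
from h import *
c=vision.capture("scene");g=c["frame"][165:225,285:385].astype(int)
print(r.sense()["wrist_force"],r.sense()["tcp_pos"])
# left finger: open, print column through it
for cc in (47,49): print(cc,[tuple(int(k) for k in g[rr,cc]) for rr in range(26,50,1)])
E
```

```text
time_s: 9.28
tcp_pos: [0.4488, 0.0284, 0.0266]
ee_rot: [[0.999, 0.053, -0.0], [0.053, -0.999, -0.0], [-0.0, 0.0, -1.0]]
wrist_force: [-0.2, 0.1, 0.6]
gripper_width: 1.0
[ 0.73891094 -0.32018475 -0.22533362] [0.44881934 0.028406   0.02664188]
47 [(23, 23, 23), (24, 24, 25), (23, 23, 25), (26, 26, 26), (25, 25, 25), (26, 25, 26), (25, 26, 25), (24, 25, 26), (25, 25, 25), (22, 23, 25), (24, 25, 27), (23, 25, 28), (28, 25, 25), (37, 21, 18), (44, 21, 14), (42, 20, 15), (40, 19, 13), (39, 18, 11), (41, 22, 15), (42, 21, 15), (41, 22, 15), (41, 20, 14), (43, 21, 15), (44, 22, 14)]
49 [(25, 24, 26), (25, 25, 27), (25, 23, 25), (27, 25, 28), (25, 24, 27), (27, 26, 28), (26, 25, 27), (25, 25, 27), (24, 23, 26), (23, 24, 26), (24, 25, 27), (24, 24, 26), (23, 24, 26), (26, 25, 27), (41, 23, 19), (48, 23, 15), (41, 20, 14), (41, 21, 15), (42, 23, 16), (41, 21, 15), (40, 18, 13), (43, 22, 16), (44, 22, 17), (43, 21, 13)]
```

```bash
python3 -m jog '{"delta_pos":[[0,0,-2],[0,0,-2],[0,0,0]],"rot":[[0,0,0],[0,0,0],[0,0,0]],"grip":[100,100,100]}';python3 -m jog '{"delta_pos":[[0,0,-2],[0,0,-1],[0,0,0]],"rot":[[0,0,0],[0,0,0],[0,0,0]],"grip":[100,100,100]}'
python3 - <<'E'
from h import *
c=vision.capture("scene");g=c["frame"][165:225,285:385].astype(int)
print(r.sense()["wrist_force"],r.sense()["tcp_pos"])
for cc in (47,49): print(cc,[int(g[rr,cc,0]-g[rr,cc,2]) for rr in range(34,52,1)])
E
```

```text
time_s: 9.58
tcp_pos: [0.4485, 0.0283, 0.0223]
ee_rot: [[0.999, 0.053, -0.001], [0.053, -0.999, -0.0], [-0.001, 0.0, -1.0]]
wrist_force: [-0.4, -0.2, -0.6]
gripper_width: 1.0
time_s: 9.83
tcp_pos: [0.4487, 0.0283, 0.0194]
ee_rot: [[0.999, 0.053, -0.001], [0.053, -0.999, -0.0], [-0.001, 0.0, -1.0]]
wrist_force: [-0.7, 0.1, -0.3]
gripper_width: 1.002
[-0.60218657  0.20867685 -0.10699472] [0.44871699 0.02836464 0.01949336]
47 [-2, -1, -1, -2, -4, -4, -2, 15, 28, 25, 25, 26, 25, 25, 27, 29, 28, 31]
49 [-2, 0, -2, -1, -2, -4, -4, 0, 16, 28, 26, 26, 28, 31, 28, 28, 30, 45]
```

Still no contact, so the fingertips really are about 20 mm shorter than described. I go 6 mm lower and repeat the first pump.

```bash
python3 -m jog '{"delta_pos":[[0,0,-2],[0,0,-2],[0,0,-2],[0,0,0],[0,0,0]],"rot":[[0,0,0],[0,0,0],[0,0,0],[0,0,0],[0,0,0]],"grip":[100,100,100,95,95]}'
python3 - <<'E'
from h import *
i,_=strip("wrist");a=cv2.imread("pics/st0.png");a[:330]=i;cv2.imwrite("pics/st0.png",a)
E
python3 -m jog '{"delta_pos":[[0,0,0],[0,0,0],[0,0,0],[0,0,0],[0,0,0],[0,0,0],[0,0,0],[0,0,0],[0,0,0]],"rot":[[0,0,0],[0,0,0],[0,0,0],[0,0,0],[0,0,0],[0,0,0],[0,0,0],[0,0,0],[0,0,0]],"grip":[85,75,65,55,48,42,40,40,40]}'
python3 track.py
```

```text
time_s: 10.3
tcp_pos: [0.4487, 0.0284, 0.0135]
ee_rot: [[0.999, 0.053, -0.0], [0.053, -0.999, -0.0], [-0.0, 0.0, -1.0]]
wrist_force: [-0.2, -0.6, 0.0]
gripper_width: 0.962
time_s: 11.1
tcp_pos: [0.448, 0.0278, 0.0135]
ee_rot: [[0.999, 0.054, -0.002], [0.054, -0.999, -0.001], [-0.002, 0.001, -1.0]]
wrist_force: [-2.1, 0.0, 0.6]
gripper_width: 0.426
jaw (np.float32(5.88), 0.99) cross (np.float32(5.68), 0.97) (np.float32(5.68), 0.97) tail (np.float32(5.61), 1.0) comp(tail-jaw) -0.27 w 37.0 tcp [0.448  0.0278 0.0135] F [-2.3  0.3  0.5]
sign edge col None
```

The pump works: the bar moved 5.7 mm at width 37.0 mm, and the jaw patch reads 1.05× from its height. Next pump.

```bash
sed -i 's/round(t\[0\]-j\[0\],2)/round(t[0]-j[0]*.955,2)/' track.py
python3 -m jog '{"delta_pos":[[0,0,0],[0,0,0],[0,0,0],[0,0,0],[0,0,0],[0,0,0],[0,0,0],[0,0,0]],"rot":[[0,0,0],[0,0,0],[0,0,0],[0,0,0],[0,0,0],[0,0,0],[0,0,0],[0,0,0]],"grip":[55,65,75,85,95,95,95,95]}'
python3 track.py
python3 -m jog '{"delta_pos":[[0,0,0],[0,0,0],[0,0,0],[0,0,0],[0,0,0],[0,0,0],[0,0,0],[0,0,0],[0,0,0]],"rot":[[0,0,0],[0,0,0],[0,0,0],[0,0,0],[0,0,0],[0,0,0],[0,0,0],[0,0,0],[0,0,0]],"grip":[85,75,65,55,48,42,40,40,40]}'
python3 track.py
```

```text
time_s: 11.82
tcp_pos: [0.4489, 0.0283, 0.0137]
ee_rot: [[0.999, 0.053, 0.0], [0.053, -0.999, -0.0], [0.0, 0.0, -1.0]]
wrist_force: [0.1, 0.6, -0.5]
gripper_width: 0.912
jaw (np.float32(5.82), 0.99) cross (np.float32(5.67), 0.99) (np.float32(5.64), 0.97) tail (np.float32(5.61), 1.0) comp(tail-jaw) 0.05 w 80.5 tcp [0.4488 0.0283 0.0137] F [ 0.6 -0.3 -0.2]
sign edge col None
time_s: 12.62
tcp_pos: [0.448, 0.0279, 0.0134]
ee_rot: [[0.999, 0.054, -0.002], [0.054, -0.999, -0.001], [-0.002, 0.001, -1.0]]
wrist_force: [-1.5, 0.0, 0.7]
gripper_width: 0.425
jaw (np.float32(10.71), 1.0) cross (np.float32(10.32), 0.97) (np.float32(10.37), 0.94) tail (np.float32(10.33), 0.98) comp(tail-jaw) 0.1 w 36.9 tcp [0.448  0.0279 0.0134] F [-2.2 -0.8 -0.5]
sign edge col None
```

```bash
python3 -m jog '{"delta_pos":[[0,0,0],[0,0,0],[0,0,0],[0,0,0],[0,0,0],[0,0,0],[0,0,0],[0,0,0]],"rot":[[0,0,0],[0,0,0],[0,0,0],[0,0,0],[0,0,0],[0,0,0],[0,0,0],[0,0,0]],"grip":[55,65,75,85,95,95,95,95]}'
python3 track.py
python3 -m jog '{"delta_pos":[[0,0,0],[0,0,0],[0,0,0],[0,0,0],[0,0,0],[0,0,0],[0,0,0],[0,0,0],[0,0,0]],"rot":[[0,0,0],[0,0,0],[0,0,0],[0,0,0],[0,0,0],[0,0,0],[0,0,0],[0,0,0],[0,0,0]],"grip":[85,75,65,55,48,42,40,40,40]}'
python3 track.py
```

```text
time_s: 13.33
tcp_pos: [0.4488, 0.0283, 0.0137]
ee_rot: [[0.999, 0.053, -0.0], [0.053, -0.999, -0.0], [-0.0, 0.0, -1.0]]
wrist_force: [1.0, -0.1, -0.5]
gripper_width: 0.915
jaw (np.float32(10.67), 1.0) cross (np.float32(10.31), 0.99) (np.float32(10.36), 0.95) tail (np.float32(10.32), 0.97) comp(tail-jaw) 0.13 w 80.5 tcp [0.4488 0.0283 0.0137] F [ 0.1 -0.7 -0.2]
sign edge col None
time_s: 14.13
tcp_pos: [0.448, 0.0278, 0.0134]
ee_rot: [[0.999, 0.054, -0.002], [0.054, -0.999, -0.001], [-0.002, 0.001, -1.0]]
wrist_force: [-1.8, -1.4, 0.5]
gripper_width: 0.422
jaw (np.float32(14.58), 0.99) cross (np.float32(14.87), 0.96) (np.float32(14.93), 0.94) tail (np.float32(14.27), 0.93) comp(tail-jaw) 0.35 w 37.2 tcp [0.448  0.0278 0.0134] F [-2.  -0.9  0.6]
sign edge col None
```

The crosshead moved 14.9 mm and the jaw only 13.9 mm, so the work has just touched (about 1 mm compression; the tail is now hidden by the head). A further full squeeze would give about 5.5 mm. I'll squeeze gradually and stop near 4 mm.

```bash
sed -i 's/round(t\[0\]-j\[0\]\*.955,2)/round((b[0]+b2[0])\/2-j[0]*.955,2)/' track.py
python3 -m jog '{"delta_pos":[[0,0,0],[0,0,0],[0,0,0],[0,0,0],[0,0,0],[0,0,0],[0,0,0],[0,0,0]],"rot":[[0,0,0],[0,0,0],[0,0,0],[0,0,0],[0,0,0],[0,0,0],[0,0,0],[0,0,0]],"grip":[55,65,75,85,95,95,95,95]}'
python3 track.py
python3 -m jog '{"delta_pos":[[0,0,0],[0,0,0],[0,0,0],[0,0,0],[0,0,0],[0,0,0],[0,0,0],[0,0,0],[0,0,0]],"rot":[[0,0,0],[0,0,0],[0,0,0],[0,0,0],[0,0,0],[0,0,0],[0,0,0],[0,0,0],[0,0,0]],"grip":[85,75,65,60,60,60,60,60,60]}'
python3 track.py
python3 -m jog '{"delta_pos":[[0,0,0],[0,0,0],[0,0,0],[0,0,0],[0,0,0]],"rot":[[0,0,0],[0,0,0],[0,0,0],[0,0,0],[0,0,0]],"grip":[58,56,54,54,54]}'
python3 track.py
```

```text
time_s: 14.85
tcp_pos: [0.4489, 0.0283, 0.0137]
ee_rot: [[0.999, 0.053, 0.0], [0.053, -0.999, -0.0], [0.0, 0.0, -1.0]]
wrist_force: [-0.5, 0.1, 0.6]
gripper_width: 0.915
jaw (np.float32(14.53), 0.99) cross (np.float32(14.73), 0.99) (np.float32(14.78), 0.94) tail (np.float32(14.22), 0.93) comp(tail-jaw) 0.88 w 80.9 tcp [0.4488 0.0283 0.0137] F [-0.7  0.2 -1.1]
sign edge col None
time_s: 15.65
tcp_pos: [0.4483, 0.0285, 0.0135]
ee_rot: [[0.999, 0.053, -0.001], [0.053, -0.999, -0.0], [-0.001, -0.0, -1.0]]
wrist_force: [-2.8, 2.8, 0.6]
gripper_width: 0.605
jaw (np.float32(14.54), 0.99) cross (np.float32(14.83), 0.98) (np.float32(14.92), 0.94) tail (np.float32(14.25), 0.93) comp(tail-jaw) 0.99 w 53.0 tcp [0.4484 0.0285 0.0135] F [-2.2  4.   0.6]
sign edge col None
time_s: 16.12
tcp_pos: [0.4483, 0.0285, 0.0135]
ee_rot: [[0.999, 0.053, -0.001], [0.053, -0.999, -0.0], [-0.001, 0.0, -1.0]]
wrist_force: [-3.8, 4.5, 0.0]
gripper_width: 0.547
jaw (np.float32(15.68), 1.0) cross (np.float32(16.19), 0.98) (np.float32(16.24), 0.94) tail (np.float32(14.73), 0.85) comp(tail-jaw) 1.24 w 47.3 tcp [0.4483 0.0285 0.0135] F [-4.8  5.5  1.4]
sign edge col None
```

The jaw is still advancing: the 1 mm was friction from sliding the work. I continue closing in steps.

```bash
python3 -m jog '{"delta_pos":[[0,0,0],[0,0,0],[0,0,0],[0,0,0]],"rot":[[0,0,0],[0,0,0],[0,0,0],[0,0,0]],"grip":[52,50,50,50]}'
python3 track.py
python3 -m jog '{"delta_pos":[[0,0,0],[0,0,0],[0,0,0],[0,0,0]],"rot":[[0,0,0],[0,0,0],[0,0,0],[0,0,0]],"grip":[48,46,46,46]}'
python3 track.py
```

```text
time_s: 16.5
tcp_pos: [0.4481, 0.0285, 0.0135]
ee_rot: [[0.999, 0.053, -0.001], [0.053, -0.999, -0.0], [-0.001, 0.0, -1.0]]
wrist_force: [-4.1, 6.1, 1.3]
gripper_width: 0.503
jaw (np.float32(16.72), 1.0) cross (np.float32(17.32), 0.98) (np.float32(17.39), 0.94) tail (np.float32(14.62), 0.79) comp(tail-jaw) 1.39 w 43.9 tcp [0.4482 0.0285 0.0135] F [-4.1  5.7  0.9]
sign edge col None
time_s: 16.88
tcp_pos: [0.4482, 0.0286, 0.0135]
ee_rot: [[0.999, 0.053, -0.001], [0.053, -0.999, 0.0], [-0.001, -0.0, -1.0]]
wrist_force: [-4.5, 5.5, 0.4]
gripper_width: 0.463
jaw (np.float32(16.72), 1.0) cross (np.float32(18.23), 0.98) (np.float32(18.28), 0.94) tail (np.float32(14.62), 0.73) comp(tail-jaw) 2.29 w 40.0 tcp [0.4482 0.0286 0.0135] F [-4.   5.8  0.3]
sign edge col None
```

The jaw has stopped while the springs give, at about 2.3 mm. I complete this squeeze, which should end near 3 mm.

```bash
python3 -m jog '{"delta_pos":[[0,0,0],[0,0,0],[0,0,0],[0,0,0],[0,0,0],[0,0,0]],"rot":[[0,0,0],[0,0,0],[0,0,0],[0,0,0],[0,0,0],[0,0,0]],"grip":[44,42,40,40,40,40]}'
python3 track.py
python3 - <<'E'
from h import *
a=cv2.imread("pics/last.png");f=vision.capture("scene")["frame"][:,:,::-1]
b=cv2.resize(f[165:245,230:390],(720,330),interpolation=cv2.INTER_CUBIC)
b=cv2.resize(f[160:250,220:400],(540,270),interpolation=cv2.INTER_CUBIC);b=cv2.copyMakeBorder(b,0,0,0,180,0)
cv2.imwrite("pics/fin.png",np.vstack([a,b]))
E
```

```text
time_s: 17.43
tcp_pos: [0.4482, 0.0279, 0.0135]
ee_rot: [[0.999, 0.053, -0.001], [0.053, -0.999, -0.001], [-0.002, 0.001, -1.0]]
wrist_force: [-3.2, -1.0, -0.6]
gripper_width: 0.427
jaw (np.float32(16.79), 0.99) cross (np.float32(19.28), 0.98) (np.float32(19.36), 0.94) tail (np.float32(14.72), 0.67) comp(tail-jaw) 3.29 w 37.0 tcp [0.4482 0.0279 0.0135] F [-2.8 -1.5 -0.7]
sign edge col None
```

View pics/fin.png

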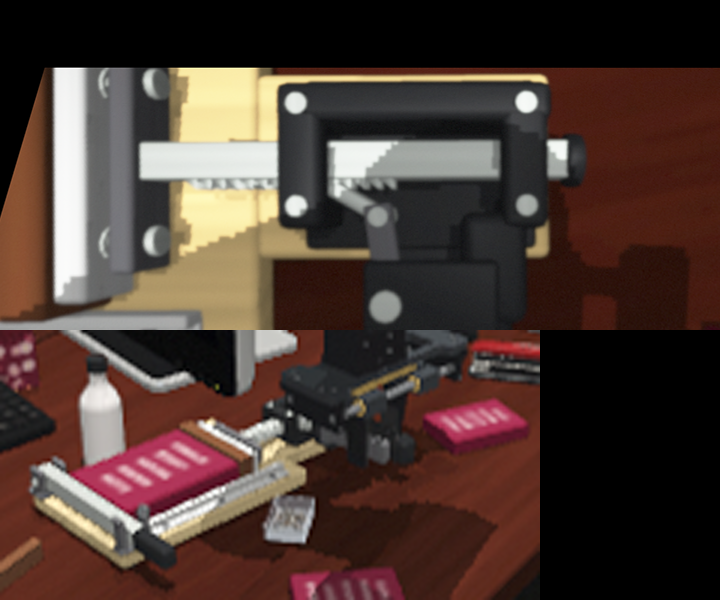

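The bar is down in its fork. Foot and sign are together between jaw and bar, the springs have visibly shortened (about 3 mm), and the fingers hold the trigger fully squeezed at 37.0 mm. I hand in.

```bash
python3 -c "
from station import finish_job; print(finish_job())"
```

```text
the job is handed in; nothing more can be done
None
```

I handed the job in at about 17.5 s with the stop bar down and the trigger still squeezed; no verdict was reported.

**What I did:** I pushed the stop bar over from behind with shut fingers until it fell into its fork. Then I pumped the trigger around squeeze_mid: three full squeezes, then a fourth closed in small steps while I tracked the jaw and crosshead in the wrist camera.

**Last checks:**
- **Stop bar:** after it fell, its grip end was within 1 mm of where a level bar should be, and it still looked seated in the final picture.
- **Work and springs:** the jaw stopped while the crosshead went on. Spring compression is about 3.3 mm (±0.4), inside the 2 to 6.5 mm limit.
- **Foot and sign:** they appear together and square against the bar in the final picture. I did not measure their contact force or the sign's gap to the bar.
- **Trigger:** the fingers are stopped on handle and trigger at 37.0 mm, the full squeeze, with 34.8 mm commanded.
- **Other things:** the glue bottle and clip box look unmoved in the final picture. I did not measure them or the others.

**Disagreements:**
- **Finger height:** the first squeeze passed over the trigger without moving the bar, although it pressed sideways with up to about 8 N. In the pictures the fingertips sat about 20 mm higher than the stated 25 mm ahead of the TCP. I went down to a TCP height of 13.5 mm, and the pumps then worked with no contact with the desk.
- **First touch:** on the third squeeze, about 1 mm of spring compression was friction from sliding the pieces, not the pieces reaching the bar.
- **Lost trackers:** near the end, the sign-edge and bar-tail trackers no longer gave usable readings, so compression comes from crosshead against jaw.

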